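# Fit the closing spring of a circuit-board holder

### The job

On the electronics bench, the circuit-board holder lacks its closing spring. Take the long tension spring (not the short one or the upright compression spring), hook its pin into the hole of the holder's lug, stretch it and press its eye over the far post, so that both ends are fully down and the spring stays there, upright and stretched, when you let go.

Things in the scene. Friction and masses are not known exactly. Their poses are not given: they have to be found in the camera images.
- tension_spring: Long steel tension spring, on the bench. Origin: underside centre of its eye (ring, 30 mm outside, 24 bore, 7 high); z up, x from pin end to eye end. Grip its dark pull tab: centre at x = -23 mm, 14 mm wide (y), 18 long (x), 50 high; grip 36 mm up, above the ring. Mass about 90 g. It does not bend: held by the tab it all stays level. A bystander with the same ends is shorter (78 mm pin to eye).
- hook_pin (a point): Tip of the spring's downward pin (6 mm diameter, 21 mm long, under a 16 x 12 mm end block), level with the eye's underside. 120 mm from the eye's centre when relaxed; the spring stretches along its length by up to 60 mm (0.7 N to start, then 70 N/m). The coil between is 14 mm thick, its axis 29 mm above the underside.
- lug_hole (a point): Centre of the mouth of the hole in the holder's lug, a 44 x 44 mm aluminium block whose top is 32 mm above the bench. The hole is vertical, 24 mm diameter, 20 mm deep, down to the base plate (230 x 130 mm, top 12 mm above the bench). x points to the far post, z up. The holder is fixed to the bench.
- far_post (a point): Top centre of the upright steel post at the holder's other end of the dark base plate: 9 mm diameter, 8 mm high on the base plate, top 20 mm above the bench, 160 mm from the hole. It is 12 mm lower than the hole's mouth: with the pin 8 mm in the hole the eye still passes over it. Clear between hole and post; the board and jaws (up to 30 mm above the bench) lie to one side.

How it is judged:
At the end, for the whole second after the job is handed in: The long spring's pin is in the lug's hole (tip within 12 mm of its axis and at least 13 mm below its mouth), the eye is round the far post (centre within 10.5 mm of the post's axis, underside at least 4 mm below the post's top), the spring is upright within 11 degrees and at rest (z of hook_pin in the frame of lug_hole below -0.013 m and horizontal distance between hook_pin and lug_hole below 0.012 m and z of tension_spring in the frame of far_post below -0.004 m and horizontal distance between tension_spring and far_post below 0.0105 m and angle between tension_spring's own z axis and vertical below 0.2 rad and linear speed of tension_spring below 0.02 m/s); the robot touches nothing.
It also fails if it takes over 35 s, if anything falls off the work surface, if the arm or the gripper's body presses on something with over 40 N, if the wrist force passes 120 N, or if a joint passes its speed limit or range.

### The arm

A 6-joint arm with a two-finger parallel gripper is mounted at the origin on the work surface. World frame = base frame: x ahead of the robot, y to its left, z up, the work surface at z = 0. Lengths are in m, angles in rad, forces in N, time in s.
With the tool pointing down it reaches from about 0.25 to 0.725 m from the base axis. Payload 9.7 kg.
Tool frame: the origin (TCP) lies on the centre line of the jaws, within the pads' length; the fingertips stand 11 mm ahead of it and the grasp point (between the pads) lies 8 mm behind it (manip.tips_ahead is the distance from the TCP to the fingertips, in m); z points along the fingers, y is the line along which they close (so a half turn about z gives the same grasp; the last joint's range is limited). The gripper opens to 85 mm and grips with 20 to 120 N. Pads are 22 mm wide; open, the fingers measure 114 mm over their backs; the gripper's body (76 mm by 85 mm) begins 54 mm behind the grasp point. The pads swing forward as they close: fully open they stand 13 mm farther back than shut.
Start: joints at [-1.171, 0.087, 0.176, 1.66, 0, 1.571], TCP at [0.214, -0.507, 0.242] pointing down, gripper open.
Joint ranges: [-3.13, 3.13], [-0.85, 1.81], [-1.15, 1.24], [-2.2, 2.28], [-1.44, 1.52], [-3.14, 3.14]. Speed limits (rad/s): [2.22, 2.22, 2.57, 3.14, 3.14, 3.14].

### API

Orientations are given as a unit quaternion [x, y, z, w].
In Python, from workcell import manip gives the robot as it stands. The module is installed in compiled form; this text tells all that it offers.
- The arm moves only by the shell command python3 -m jog 'ROWS' [FORCE]. ROWS is JSON, a list of rows, each an object with "twist": the turn, a rotation vector about the tool's x, y, z in rad, a list of three; "linear": the shift along the tool's x, y, z in mm, a list of three; "grip": the finger opening in mm, from 0 to 85.4. A call has 1 to 10 rows; each row shifts and turns the commanded pose from where the row before left it, along the tool's axes as they then stand; what a row does not reach is not made up. A row lasts 1/8 s, in which the tool goes at most 62.5 mm and 10.7 degrees, less where a joint would pass 70% of its speed; a pose out of reach is approached as far as the arm can. A call is refused whole if a number of a shift passes 62.5 or a number of a turn 0.188, either way. A call with a gripper value outside its range is refused whole. The fingers move at their own pace and stop on an object; FORCE is the grip in N (left out, the last holds). Time passes only in rows, so rows that do not move let the fingers close. It gives the time, the measured TCP pose, the force, the opening and the grip force at its end, in the units of the state.
- manip.observe(): the state, without advancing time (a new reading comes with each control period).
- manip.grab_frame(name): name is "scene" or "top" or "wrist"; returns a dict with "pixels" (400x640x3 uint8, blue, green, red), "vfov" (degrees; the focal length in pixels is half the picture's height over the tangent of half this angle, whatever the lens; pixels are square), "cx", "cy" (the principal point, pixels), "rvec" (rotation vector, rad) and "tvec" (3), from world to camera coordinates, as OpenCV has them. Camera axes: x right, y down, z forward; pixel columns grow to the right and rows downward; lengths in m; the calibration is good to about 2 mm. A picture is of the moment at which its call begins. There is no depth.
- manip.close_job(): hands the job in; it is judged then, once.
The state is a dict: "time_s": time; "q": joint angles; "qd": joint speeds; "joint_torque": joint torques, N m; "position": TCP position; "orientation": TCP orientation; "wrist_force": force on the tool from outside, world axes, zero at the start; "torque": the same for the moment, N m; "finger_gap": finger opening in m; "finger_force": force on a finger pad.
Only numpy, scipy, OpenCV 4.12 (cv2) and the standard library are available. Lean on these libraries where they do the work, as an engineer would, in place of code of your own. Each camera call takes 0.05 s, during which the arm holds its last target. There are 200 camera calls.

## Working session

There is one attempt and no reset: what is moved stays moved. The work goes in short steps, Python scripts to look and compute and a shell command to move; the robot and the scene stay as the last step left them, time stands still between calls to the robot, and variables do not carry over. Pictures are saved under pics/ and viewed, at most 12 in all, crops included, and the job is handed in when it is done.

```bash
mkdir -p pics; cat > h.py <<'E'
import cv2,numpy as np
from workcell import manip
def grab(n,f):
    d=manip.grab_frame(n); np.savez('pics/'+f+'.npz',**d); cv2.imwrite('pics/'+f+'.png',d['pixels']); return d
def px2w(f,u,v,z):
    d=np.load('pics/'+f+'.npz'); F=200/np.tan(np.radians(d['vfov'])/2)
    R=cv2.Rodrigues(d['rvec'])[0]; c=-R.T@d['tvec'].ravel()
    r=R.T@np.array([(u-d['cx'])/F,(v-d['cy'])/F,1]); return c+r*(z-c[2])/r[2]
def crop(f,g,x0,y0,x1,y1,s):
    cv2.imwrite('pics/'+g+'.png',cv2.resize(cv2.imread('pics/'+f+'.png')[y0:y1,x0:x1],None,fx=s,fy=s,interpolation=cv2.INTER_CUBIC))
E
python3 - <<'E'
from h import *
grab('top','top0');grab('scene','sc0')
print(manip.observe())
E
```

```text
{'time_s': 0.1, 'q': array([-1.17101466e+00,  8.73971327e-02,  1.75246859e-01,  1.65980799e+00,
        8.16512313e-06,  1.57078686e+00]), 'qd': array([-0.00159844, -0.0003548 ,  0.00333148,  0.00060987,  0.00016213,
       -0.00093883]), 'joint_torque': array([-2.05303108e-04, -5.21560764e+01,  4.65653908e+01,  1.59059587e-02,
       -2.91643983e-05,  2.79425660e-05]), 'position': array([ 0.21399947, -0.50645885,  0.24167551]), 'orientation': array([ 9.80087156e-01,  1.98566939e-01, -1.11354520e-04, -5.70211698e-04]), 'wrist_force': array([-0.21128458,  0.56816712, -0.04062032]), 'torque': array([-0.0411065 , -0.02646049,  0.02591066]), 'finger_force': 0.0, 'finger_gap': 0.08542996282575425}
```

View pics/top0.png

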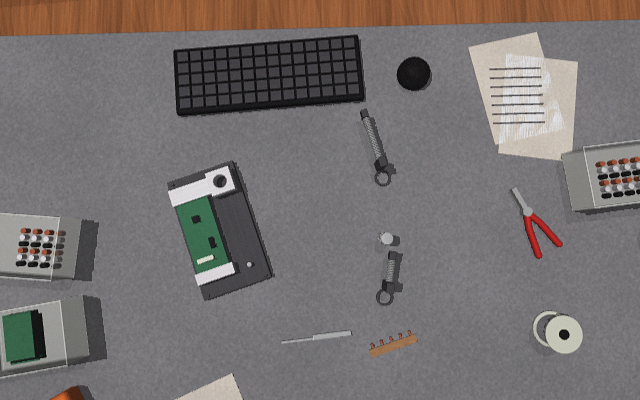

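View pics/sc0.png

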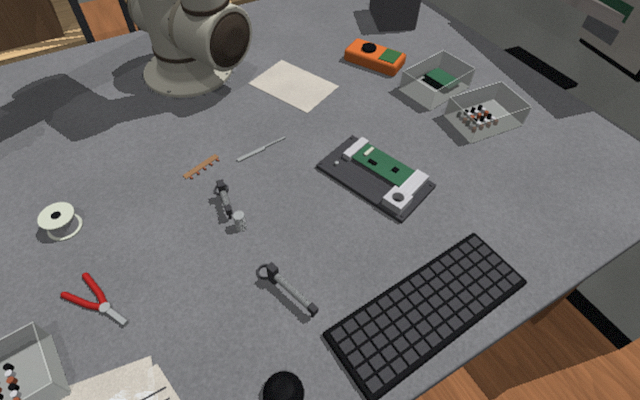

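The top view shows the long spring with its eye near (383,179) and its pin end near (365,115). The lug hole is near (220,181) and the far post near (249,265).

```bash
python3 - <<'E'
from h import *
crop('top0','c1',340,95,420,195,6)
crop('top0','c2',160,155,280,305,4)
a=cv2.imread('pics/c1.png');b=cv2.imread('pics/c2.png');cv2.imwrite('pics/c.png',np.hstack([a[:600],b[:600][:,:320+0]] if 0 else [cv2.resize(a,(400,500)),cv2.resize(b,(400,500))]))
for n,u,v,z in [('eye',383,179,.007),('pinblk',365,115,.03),('hole',220,181,.032),('post',249.5,265,.02)]:print(n,px2w('top0',u,v,z))
E
```

```text
eye [ 0.66530701 -0.09364663  0.007     ]
pinblk [ 0.78238708 -0.06123424  0.03      ]
hole [0.66572888 0.20713075 0.032     ]
post [0.51240192 0.15721494 0.02      ]
```

View pics/c.png

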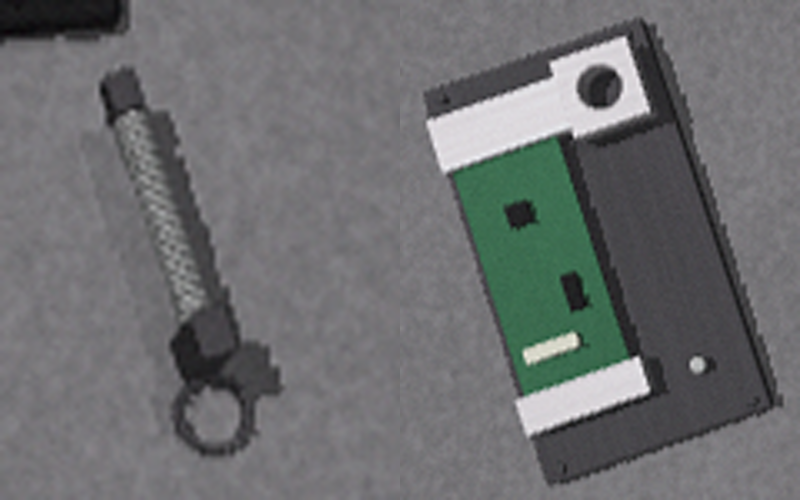

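In the enlarged crop the eye is at (382.6,178.6), the tab top at (382,161), the hole at (220,180.8) and the post at (249.4,264.5). Next I go above the tab.

```bash
python3 -m jog '[{"twist":[0,0,0],"linear":[55,-19,8],"grip":85},{"twist":[0,0,0],"linear":[55,-19,8],"grip":85},{"twist":[0,0,0],"linear":[55,-19,8],"grip":85},{"twist":[0,0,0],"linear":[55,-19,8],"grip":85},{"twist":[0,0,0],"linear":[55,-19,8],"grip":85},{"twist":[0,0,0],"linear":[55,-19,8],"grip":85},{"twist":[0,0,0],"linear":[55,-19,8],"grip":85},{"twist":[0,0,0],"linear":[55,-19,8],"grip":85},{"twist":[0,0,0],"linear":[55,-19,8],"grip":85},{"twist":[0,0,0],"linear":[55,-19,8],"grip":85}]' 60
python3 -m jog '[{"twist":[0,0,0],"linear":[49,-12,10],"grip":50},{"twist":[0,0,0.129],"linear":[0,0,0],"grip":50},{"twist":[0,0,0],"linear":[0,0,0],"grip":50},{"twist":[0,0,0],"linear":[0,0,0],"grip":50}]'
cat >> h.py <<'E'
from scipy.spatial.transform import Rotation as Ro
def delta(p,xyaw=None):
    s=manip.observe(); R=Ro.from_quat(s['orientation']); M=R.as_matrix()
    print('pos',s['position'].round(4),'xyaw',np.degrees(np.arctan2(M[1,0],M[0,0])).round(2),'z',M[:,2].round(3))
    if xyaw is not None:
        a=np.radians(xyaw); T=np.array([[np.cos(a),np.sin(a),0],[np.sin(a),-np.cos(a),0],[0,0,-1]])
        print('twist',(R.inv()*Ro.from_matrix(T)).as_rotvec().round(4))
    print('lin mm',(1000*M.T@(np.array(p)-s['position'])).round(1))
E
python3 - <<'E'
from h import *
grab('wrist','w1');delta([.6875,-.0875,.15],15.5)
for n,u,v,z in [('eye',382.6,178.6,.007),('tab',382.2,161,.05),('pin',364.6,114,.036)]:print(n,px2w('top0',u,v,z))
E
```

```text
time_s: 1.35
position: [0.6479, -0.116, 0.1616]
orientation: [0.98, 0.199, -0.0, -0.0]
wrist_force: [0.3, -1.3, 0.5]
finger_gap: 0.0848
finger_force: 0.0
time_s: 1.85
position: [0.6869, -0.0879, 0.1525]
orientation: [0.991, 0.136, 0.0, 0.0]
wrist_force: [-0.2, -0.6, -0.2]
finger_gap: 0.0503
finger_force: 0.0
pos [ 0.6869 -0.0879  0.1527] xyaw 15.6 z [ 0. -0. -1.]
twist [ 0.0002 -0.0004  0.0017]
lin mm [ 0.7 -0.3  2.7]
eye [ 0.66608891 -0.09292417  0.007     ]
tab [ 0.69109441 -0.08590389  0.05      ]
pin [ 0.78228388 -0.05975715  0.036     ]
```

View pics/w1.png

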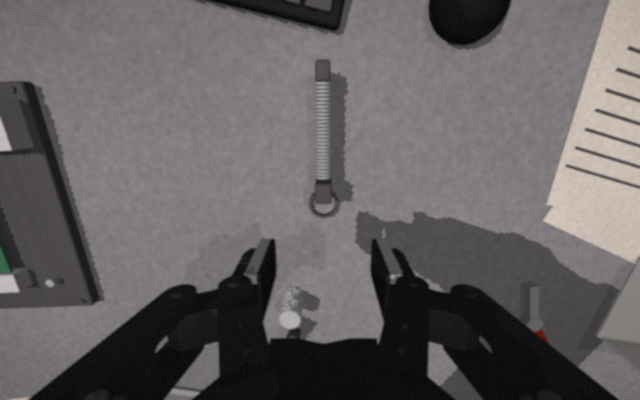

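The wrist view shows the spring aligned with the tool and centred between the fingers. The eye is at (323.5,203), the pin block at (322.5,70), and the holder's post at (50,284).

```bash
python3 - <<'E'
from h import *
e=px2w('w1',323.5,204,.0035);p=px2w('w1',322.5,70,.036)
u=e-p;u[2]=0;print(np.linalg.norm(u),np.degrees(np.arctan2(-u[1],-u[0])));u/=np.linalg.norm(u)
t=e-.023*u;print(e,p,t,'post',px2w('w1',50,284,.02));delta([t[0],t[1],.028],np.degrees(np.arctan2(-u[1],-u[0])))
E
```

```text
0.12056844720778231 16.022234605080694
[ 0.66885456 -0.09347503  0.0035    ] [ 0.78473949 -0.06019689  0.036     ] [ 0.69096112 -0.0871268   0.0035    ] post [0.51468117 0.15591688 0.02      ]
pos [ 0.6869 -0.0879  0.1527] xyaw 15.6 z [ 0. -0. -1.]
twist [ 0.0002 -0.0004 -0.0074]
lin mm [  4.1   0.3 124.7]
```

```bash
python3 -m jog '[{"twist":[0,0,-0.006],"linear":[3,0,40],"grip":50},{"twist":[0,0,0],"linear":[0,0,40],"grip":50},{"twist":[0,0,0],"linear":[0,0,30],"grip":50},{"twist":[0,0,0],"linear":[0,0,14],"grip":50},{"twist":[0,0,0],"linear":[0,0,0],"grip":0},{"twist":[0,0,0],"linear":[0,0,0],"grip":0},{"twist":[0,0,0],"linear":[0,0,0],"grip":0},{"twist":[0,0,0],"linear":[0,0,0],"grip":0},{"twist":[0,0,0],"linear":[0,0,0],"grip":0}]' 60
```

```text
time_s: 3.02
position: [0.691, -0.0868, 0.0303]
orientation: [0.99, 0.138, 0.001, 0.0]
wrist_force: [0.3, -0.7, 6.8]
finger_gap: 0.0131
finger_force: 59.3
```

```bash
python3 -m jog '[{"twist":[0,0,0],"linear":[0,0,-20],"grip":0},{"twist":[0,0,0],"linear":[0,0,-40],"grip":0},{"twist":[0,0,0],"linear":[0,0,-20],"grip":0},{"twist":[0,0,0],"linear":[0,0,0],"grip":0},{"twist":[0,0,0],"linear":[0,0,0],"grip":0}]'
python3 - <<'E'
from h import *
grab('wrist','w2');delta([.69,-.087,.11],16)
for n,u,v,z in [('hole',220,180.8,.032),('post',249.4,264.5,.02)]:print(n,px2w('top0',u,v,z))
E
```

```text
time_s: 3.65
position: [0.6898, -0.0866, 0.1076]
orientation: [0.99, 0.138, -0.0, -0.0]
wrist_force: [0.1, -0.2, -1.3]
finger_gap: 0.0131
finger_force: 58.4
pos [ 0.6896 -0.0865  0.107 ] xyaw 15.86 z [-0.002  0.    -1.   ]
twist [-0.0008  0.0017 -0.0024]
lin mm [ 0.3  0.6 -3. ]
hole [0.66609604 0.20713002 0.032     ]
post [0.51330342 0.157388   0.02      ]
```

View pics/w2.png

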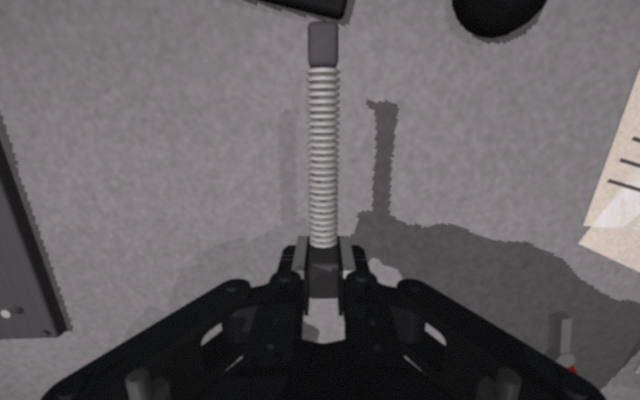

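The spring is held level, with its pin block centred near (323,44) and the holder at the left. I'll work out the pin's offset from the TCP and the move to the hole.

```bash
python3 - <<'E'
from h import *
s=manip.observe();M=Ro.from_quat(s['orientation']).as_matrix()
for v,z in[(22,.112),(67,.112),(44,.112)]:print(1000*M.T@(px2w('w2',323,v,z)-s['position']))
u=np.array([np.cos(np.radians(18)),np.sin(np.radians(18)),0])
delta(np.array([.666,.207,.095])-.097*u,18)
E
```

```text
[105.17435926   0.32228587  -5.14265946]
[89.39012628  0.31638614 -5.11534528]
[97.61646169  0.31946093 -5.12958072]
pos [ 0.6896 -0.0865  0.107 ] xyaw 15.86 z [-0.002  0.    -1.   ]
twist [-0.0008  0.0017 -0.0373]
lin mm [ -39.4 -285.1   12.3]
```

```bash
python3 -m jog '[{"twist":[0,0,0],"linear":[-5,-35,0],"grip":0},{"twist":[0,0,0],"linear":[-8,-50,0],"grip":0},{"twist":[0,0,0],"linear":[-8,-50,0],"grip":0},{"twist":[0,0,0],"linear":[-8,-50,2],"grip":0},{"twist":[0,0,0],"linear":[-5,-50,2],"grip":0},{"twist":[0,0,0],"linear":[-5,-40,2],"grip":0},{"twist":[0,0,-0.037],"linear":[0,-10,2],"grip":0},{"twist":[0,0,0],"linear":[0,0,0],"grip":0},{"twist":[0,0,0],"linear":[0,0,0],"grip":0}]'
python3 - <<'E'
from h import *
grab('wrist','w3');grab('scene','s3');u=np.array([np.cos(np.radians(18)),np.sin(np.radians(18)),0])
delta(np.array([.666,.207,.095])-.097*u,18)
a=cv2.imread('pics/w3.png');
b=cv2.resize(cv2.imread('pics/s3.png')[100:250,280:460],None,fx=3.56,fy=3.56)[:400]
crop('w3','w3c',160,0,480,300,1.25);cv2.imwrite('pics/m3.png',np.hstack([cv2.imread('pics/w3c.png'),cv2.resize(b,(400,375))]))
E
```

```text
time_s: 4.82
position: [0.5755, 0.1742, 0.1]
orientation: [0.988, 0.157, -0.0, -0.0]
wrist_force: [0.2, -0.3, -1.7]
finger_gap: 0.0133
finger_force: 58.6
pos [0.5756 0.1742 0.1002] xyaw 18.02 z [-0.     0.001 -1.   ]
twist [-0.0011  0.0001  0.0004]
lin mm [-0.9 -3.3  5.2]
```

View pics/m3.png

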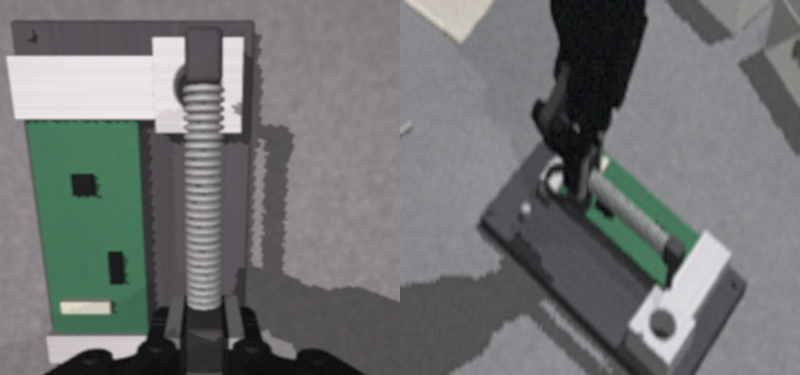

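The wrist crop shows the spring parallel to the holder. The lug spans crop x 153–243 and y 38–132, so the hole's centre lies about 3 mm left of the spring, which agrees with the top-view estimate.

```bash
python3 - <<'E'
from h import *
print(px2w('w3',318.4,68,.032))
E
python3 -m jog '[{"twist":[0,0,0],"linear":[-1,-3,20],"grip":0},{"twist":[0,0,0],"linear":[0,0,10],"grip":0},{"twist":[0,0,0],"linear":[0,0,0],"grip":0}]'
python3 - <<'E'
from h import *
u=np.array([np.cos(np.radians(18)),np.sin(np.radians(18)),0])
delta(np.array([.666,.207,.054])-.097*u,18)
grab('scene','s4');crop('s4','s4c',280,100,460,240,4)
E
```

```text
[0.66713229 0.20699505 0.032     ]
time_s: 5.3
position: [0.573, 0.1772, 0.0695]
orientation: [0.988, 0.157, -0.001, -0.0]
wrist_force: [-0.5, 0.3, -1.7]
finger_gap: 0.013
finger_force: 58.6
pos [0.573  0.1772 0.0695] xyaw 18.09 z [-0.002  0.001 -1.   ]
twist [-0.0012  0.0015  0.0016]
lin mm [ 0.7  0.4 15.5]
```

View pics/s4c.png

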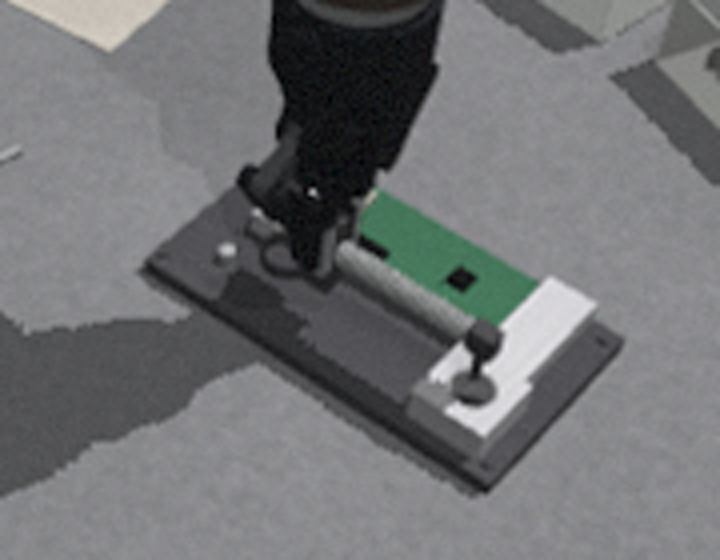

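The pin hangs right over the hole, at crop (480,380). Next: down 16 mm, then pull.

```bash
python3 -m jog '[{"twist":[0,0,0],"linear":[1,0,8],"grip":0},{"twist":[0,0,0],"linear":[0,0,7],"grip":0},{"twist":[0,0,0],"linear":[0,0,0],"grip":0}]'
python3 -m jog '[{"twist":[0,0,0],"linear":[-7,0,0],"grip":0},{"twist":[0,0,0],"linear":[-7,0,0],"grip":0},{"twist":[0,0,0],"linear":[-6,0,0],"grip":0},{"twist":[0,0,0],"linear":[0,0,0],"grip":0}]'
python3 - <<'E'
from h import *
u=np.array([np.cos(np.radians(18)),np.sin(np.radians(18)),0])
delta(np.array([.5135,.157,.054])+.023*u,18)
E
```

```text
time_s: 5.72
position: [0.5738, 0.1781, 0.0545]
orientation: [0.987, 0.158, -0.001, -0.001]
wrist_force: [0.8, -0.5, -1.1]
finger_gap: 0.0131
finger_force: 58.6
time_s: 6.22
position: [0.5549, 0.1719, 0.0556]
orientation: [0.987, 0.158, 0.0, -0.001]
wrist_force: [1.6, 0.3, -1.9]
finger_gap: 0.0131
finger_force: 58.5
pos [0.5549 0.1719 0.0556] xyaw 18.14 z [ 0.     0.001 -1.   ]
twist [-0.0012 -0.0006  0.0025]
lin mm [-21.    1.3   1.6]
```

```bash
python3 -m jog '[{"twist":[0,0,0],"linear":[-7,0.5,0],"grip":0},{"twist":[0,0,0],"linear":[-7,0.5,1],"grip":0},{"twist":[0,0,0],"linear":[-6,0,0],"grip":0},{"twist":[0,0,0],"linear":[0,0,0],"grip":0},{"twist":[0,0,0],"linear":[0,0,0],"grip":0}]'
python3 - <<'E'
from h import *
u=np.array([np.cos(np.radians(18)),np.sin(np.radians(18)),0])
delta(np.array([.5135,.157,.054])+.023*u,18)
grab('scene','s5');crop('s5','s5c',280,100,460,240,4)
grab('top','t5');crop('t5','t5c',160,155,280,305,4)
cv2.imwrite('pics/m5.png',np.hstack([cv2.resize(cv2.imread('pics/s5c.png'),(480,373)),cv2.resize(cv2.imread('pics/t5c.png'),(300,373))]))
E
```

```text
time_s: 6.85
position: [0.5367, 0.1648, 0.0545]
orientation: [0.988, 0.158, 0.0, -0.001]
wrist_force: [3.8, 0.3, -1.0]
finger_gap: 0.0129
finger_force: 58.7
pos [0.5367 0.1648 0.0545] xyaw 18.14 z [ 0.     0.001 -1.   ]
twist [-0.0012 -0.0006  0.0024]
lin mm [-1.5  0.3  0.5]
```

View pics/m5.png

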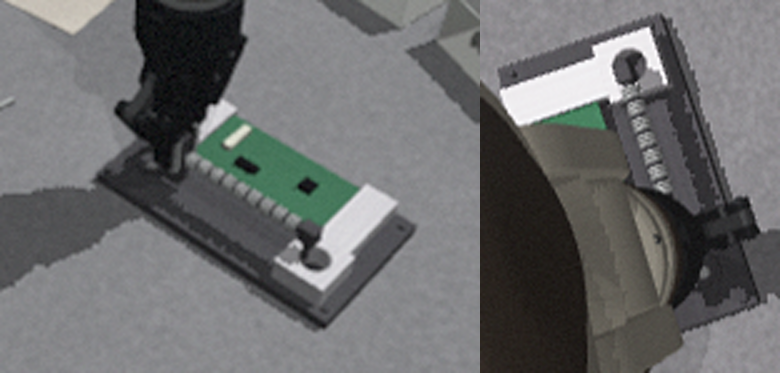

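The scene view shows the pin in the hole and the coil stretched. In the top view the post shows near (250,264). I'll zoom there to check the ring around it.

```bash
python3 - <<'E'
from h import *
i=cv2.imread('pics/t5.png')[245:285,230:275];i=np.clip(i.astype(float)*2,0,255).astype('uint8')
j=cv2.imread('pics/s5.png')[140:180,310:355];j=np.clip(j.astype(float)*2,0,255).astype('uint8')
cv2.imwrite('pics/z5.png',cv2.resize(np.hstack([i,j]),None,fx=8,fy=8,interpolation=cv2.INTER_CUBIC))
E
```

```text
(no output)
```

View pics/z5.png

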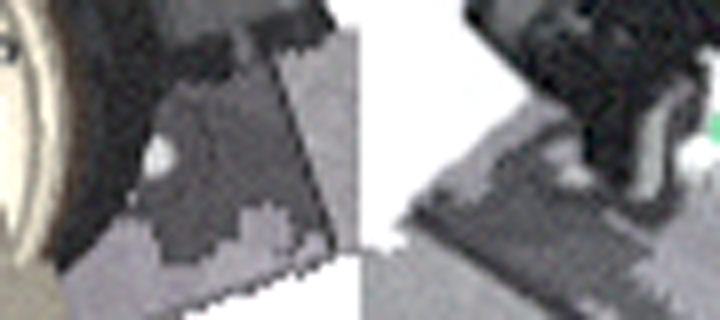

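In the zoom, the ring shows with the bright post inside it, in the scene view near (336,160). I'll compare that with the projections.

```bash
python3 - <<'E'
from h import *
s=manip.observe();M=Ro.from_quat(s['orientation']).as_matrix();d=np.load('pics/s5.npz');F=200/np.tan(np.radians(d['vfov'])/2)
K=np.array([[F,0,d['cx'].item()],[0,F,d['cy'].item()],[0,0,1]])
e=s['position']-.023*M[:,0]
e[2]=.032
post=np.array([.5135,.157,.02])
t=np.linspace(0,2*np.pi,8,endpoint=False)
ring=np.array([e+[.015*np.cos(a),.015*np.sin(a),0] for a in t])
pr=lambda P:cv2.projectPoints(np.atleast_2d(P),d['rvec'],d['tvec'],K,None)[0].reshape(-1,2)
z=lambda P:((pr(P)-[310,140])*8+[360,0]).round(0)
print('eye',z(e),'post',z(post),'ring',z(ring).tolist())
print(px2w('s5',336,160,.02),px2w('t5',250,264.3,.02),e)
E
```

```text
eye [[571. 144.]] post [[564. 172.]] ring [[601.0, 179.0], [625.0, 154.0], [618.0, 124.0], [583.0, 105.0], [542.0, 109.0], [518.0, 133.0], [524.0, 164.0], [559.0, 182.0]]
[0.51022282 0.1602554  0.02      ] [0.51363354 0.15629671 0.02      ] [0.51490307 0.15769037 0.032     ]
```

The eye is within about 2 mm of the post, so I press down.

```bash
python3 -m jog '[{"twist":[0,0,0],"linear":[-1,0,5],"grip":0},{"twist":[0,0,0],"linear":[0,0,5],"grip":0},{"twist":[0,0,0],"linear":[0,0,2],"grip":0},{"twist":[0,0,0],"linear":[0,0,0],"grip":0},{"twist":[0,0,0],"linear":[0,0,0],"grip":0}]'
```

```text
time_s: 7.58
position: [0.5355, 0.1645, 0.0423]
orientation: [0.987, 0.158, -0.0, -0.001]
wrist_force: [2.6, 0.1, 1.3]
finger_gap: 0.013
finger_force: 58.9
```

```bash
python3 -m jog '[{"twist":[0,0,0],"linear":[0,0,1],"grip":0},{"twist":[0,0,0],"linear":[3,0,0],"grip":0},{"twist":[0,0,0],"linear":[3,0,0],"grip":0},{"twist":[0,0,0],"linear":[0,0,0],"grip":0},{"twist":[0,0,0],"linear":[0,0,0],"grip":0}]'
python3 - <<'E'
from h import *
grab('scene','s6')
j=cv2.imread('pics/s6.png')[130:215,310:430];j=np.clip(j.astype(float)*1.6,0,255).astype('uint8')
cv2.imwrite('pics/z6.png',cv2.resize(j,None,fx=6,fy=6,interpolation=cv2.INTER_CUBIC))
E
```

```text
time_s: 8.2
position: [0.5416, 0.1665, 0.0423]
orientation: [0.987, 0.158, 0.001, -0.001]
wrist_force: [0.7, 0.7, 8.0]
finger_gap: 0.0131
finger_force: 60.1
```

View pics/z6.png

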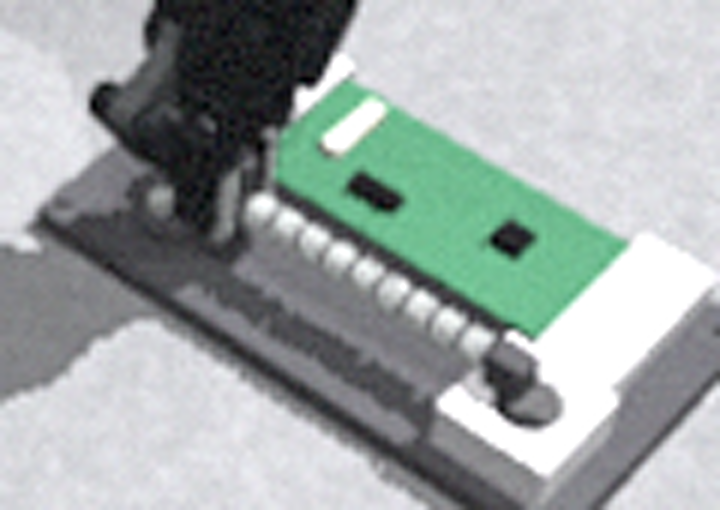

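Both ends are down: contact is at z 0.0423, exactly the bench grasp height plus 12 mm. The pin block sits at the lug at crop (510,370) and the post is inside the eye at (160,203). Release and retreat.

```bash
python3 -m jog '[{"twist":[0,0,0],"linear":[0,0,0],"grip":24},{"twist":[0,0,0],"linear":[0,0,0],"grip":24},{"twist":[0,0,0],"linear":[0,0,0],"grip":24},{"twist":[0,0,0],"linear":[0,0,-10],"grip":24},{"twist":[0,0,0],"linear":[0,0,-30],"grip":24},{"twist":[0,0,0],"linear":[0,0,-50],"grip":24},{"twist":[0,0,0],"linear":[-30,0,-50],"grip":24},{"twist":[0,0,0],"linear":[-50,0,-40],"grip":24},{"twist":[0,0,0],"linear":[-50,0,0],"grip":24},{"twist":[0,0,0],"linear":[0,0,0],"grip":24}]'
python3 - <<'E'
from h import *
grab('scene','s7')
j=cv2.imread('pics/s7.png')[130:215,310:430]
cv2.imwrite('pics/z7.png',cv2.resize(j,None,fx=6,fy=6,interpolation=cv2.INTER_CUBIC))
E
```

```text
time_s: 9.5
position: [0.4169, 0.1254, 0.2224]
orientation: [0.988, 0.158, 0.001, -0.001]
wrist_force: [0.9, 0.2, -0.8]
finger_gap: 0.0235
finger_force: 0.0
```

View pics/z7.png

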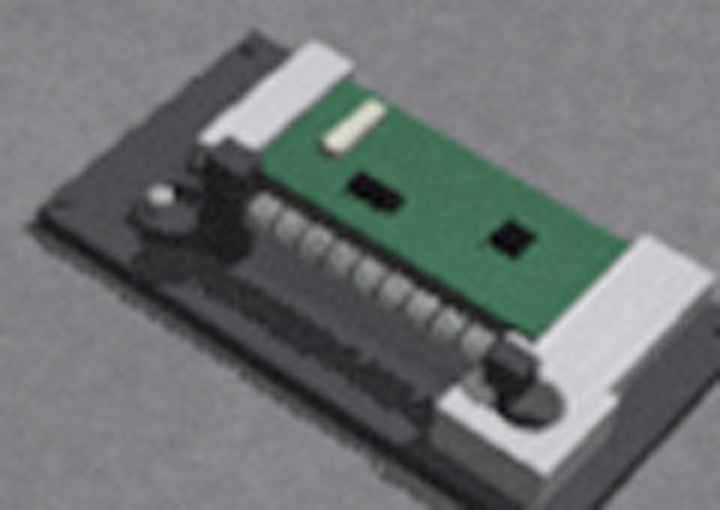

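The spring stands upright and stretched, with its eye round the post (160,200) and its pin in the hole (510,385). I'm handing the job in.

```bash
python3 -c "
from workcell import manip
print(manip.close_job())"
```

```text
the job is handed in; nothing more can be done
None
```

The long spring is in the holder, pin down in the lug hole and eye down over the far post, standing upright and stretched after release; the job was handed in at about 9.5 s, and the system gave no verdict.

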